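# Find the microscope switch that still snaps and guard it

## Task

Only one of the four push switches on the microscope control box still has its snap; the other three are worn out and just feel soft. Press them slowly, one at a time and never harder than 12 N, until you feel one snap over and stay down, then set the metal guard collar over that switch, flat on the top of the box, so nobody knocks it off during tonight's recording. Leave the soft switches released and don't shift the things lying about.

Things in the scene. Friction and masses are not known exactly. Their poses are not given: they have to be found in the camera images.
- panel: Beige control box fixed to the bench, 140 (x) x 250 (y) x 55 mm high; origin at the centre of its underside, z up. Four black switches stand in a row along its y axis, 50 mm apart, on its level top face.
- seat_1 (a point): Point on the box's top face on the axis of switch 1 (the +y end (75 mm from the box's middle)); axes as the box's. A fixed round metal bezel, 24 mm across, 3 mm high, surrounds each seat; a black upright round cap, 16 mm across, stands up through it. Released, its flat top is 12 to 22 mm above this face: each cap has its own height, not reported.
- seat_2 (a point): Point on the box's top face on the axis of switch 2 (25 mm to +y of the middle); axes as the box's. Which seat holds the snapping switch differs every time; all four look alike.
- seat_3 (a point): Point on the box's top face on the axis of switch 3 (25 mm to -y of the middle); axes as the box's. The snapping switch gives at 1.2 N and stiffens at 1.8 N/mm to about 5.5 N after 2.4 mm, then snaps: its cap drops away from the finger and stays latched 4 mm down. Pushed on from there: 1.2 N, then 1.8 N/mm; hard stop 8 mm below released.
- seat_4 (a point): Point on the box's top face on the axis of switch 4 (the -y end); axes as the box's. A soft switch gives at 0.8 N, stays under 2 N for 4.3 mm, then rises 1.8 N/mm with no drop at all; hard stop 8 mm below released. It always springs back when let go.
- key_a (a joint): Inner plunger of one of the four switches, in m: 0 released, 0.004 fully down (the cap adds up to 0.004 of spring travel on top). The letter says nothing about which seat this switch is in.
- key_b (a joint): Inner plunger of one of the four switches, in m: 0 released, 0.004 fully down (the cap adds up to 0.004 of spring travel on top). The letter says nothing about which seat this switch is in.
- key_c (a joint): Inner plunger of one of the four switches, in m: 0 released, 0.004 fully down (the cap adds up to 0.004 of spring travel on top). The letter says nothing about which seat this switch is in.
- key_d (a joint): Inner plunger of one of the four switches, in m: 0 released, 0.004 fully down (the cap adds up to 0.004 of spring travel on top). The letter says nothing about which seat this switch is in.
- collar: Loose plain metal guard collar (a tube open at both ends), 38 mm outside, 30 mm inside diameter, 30 mm high, 50 g, standing upright on the bench beside the box; origin at the centre of its underside, z along its axis. It is to be used this way up, as it stands. It fits round a bezel with 3 mm to spare all round.
- objective: Bystander: steel microscope objective standing on the bench, 34 mm across, 45 mm high; origin under its centre.
- dish: Bystander: shallow white dish on the bench, 90 mm across, 15 mm high; origin under its centre.
- dustcap: Bystander: black round dust cap lying on the bench, 52 mm across, 14 mm high; origin under its centre.

How it is judged:
On the way, in this order (a step that is already met when the one before it is completed fails the run):
1. one switch has snapped over and stays down with nothing touching it (((value of joint key_a above 0.003 m and contact force between key_a and anything else below 0.1 N) or (value of joint key_b above 0.003 m and contact force between key_b and anything else below 0.1 N) or (value of joint key_c above 0.003 m and contact force between key_c and anything else below 0.1 N) or (value of joint key_d above 0.003 m and contact force between key_d and anything else below 0.1 N))), for 0.3 s.
2. the collar stands round that switch, flat on the box's top ((((value of joint key_a above 0.003 m and contact force between key_a and anything else below 0.1 N) and horizontal distance between collar and key_a below 0.0045 m) or ((value of joint key_b above 0.003 m and contact force between key_b and anything else below 0.1 N) and horizontal distance between collar and key_b below 0.0045 m) or ((value of joint key_c above 0.003 m and contact force between key_c and anything else below 0.1 N) and horizontal distance between collar and key_c below 0.0045 m) or ((value of joint key_d above 0.003 m and contact force between key_d and anything else below 0.1 N) and horizontal distance between collar and key_d below 0.0045 m)) and z of collar in the frame of seat_1 between -0.003 and 0.0015 m and angle between collar's own z axis and vertical below 0.05 rad), for 0.2 s.
At the end, for the whole second after the job is handed in: The snapping switch stays latched, untouched (plunger over 3 mm down); the collar stands round it, axes within 4.5 mm, flat on the box (underside within 1.5 mm of its top, tilt under 0.05 rad), released and at rest; the other three switches are up (plunger within 1 mm) (all of step 2 and linear speed of collar below 0.01 m/s and contact force between collar and the fingers below 0.05 N and (value of joint key_a below 0.001 m or ((value of joint key_a above 0.003 m and contact force between key_a and anything else below 0.1 N) and horizontal distance between collar and key_a below 0.0045 m)) and (value of joint key_b below 0.001 m or ((value of joint key_b above 0.003 m and contact force between key_b and anything else below 0.1 N) and horizontal distance between collar and key_b below 0.0045 m)) and (value of joint key_c below 0.001 m or ((value of joint key_c above 0.003 m and contact force between key_c and anything else below 0.1 N) and horizontal distance between collar and key_c below 0.0045 m)) and (value of joint key_d below 0.001 m or ((value of joint key_d above 0.003 m and contact force between key_d and anything else below 0.1 N) and horizontal distance between collar and key_d below 0.0045 m))).
It fails at once if any switch cap pushed harder than 12 N (contact force between any of key_a, key_b, key_c, key_d and anything else above 12 N).
It fails at once if the objective, dish or dust cap moved more than 20 mm (distance of any of objective, dish, dustcap from where it was at the start of the episode above 0.02 m).
It also fails if it takes over 72 s, if anything falls off the work surface, if the arm or the gripper's body presses on something with over 40 N, if the wrist force passes 120 N, or if a joint passes its speed limit or range.

## Robot

A 6-joint arm with a two-finger parallel gripper is mounted at the origin on the work surface. World frame = base frame: x ahead of the robot, y to its left, z up, the work surface at z = 0. Lengths are in m, angles in rad, forces in N, time in s.
With the tool pointing down it reaches from about 0.35 to 0.975 m from the base axis. Payload 4.9 kg.
Tool frame: the origin (TCP) lies on the front face of the gripper's body, between the roots of the fingers; the fingertips stand 73 mm ahead of it and the grasp point (between the pads) lies 54 mm ahead of it; z points along the fingers, y is the line along which they close (so a half turn about z gives the same grasp; the last joint's range is limited). The gripper opens to 85 mm and grips with 20 to 120 N. Pads are 22 mm wide; open, the fingers measure 114 mm over their backs; the gripper's body (76 mm by 85 mm) begins 54 mm behind the grasp point. The pads swing forward as they close: fully open they stand 13 mm farther back than shut.
Start: joints at [0.993, 0.053, 1.613, -0, 1.476, -0.119], TCP at [0.277, 0.56, 0.304] pointing down, gripper open.
Joint ranges: [-3.01, 3.01], [-1.01, 2.22], [0.06, 2.58], [-1.02, 4.17], [0.09, 2.62], [-3.14, 3.14]. Speed limits (rad/s): [2.57, 2.57, 3.14, 3.14, 3.14, 3.14].

## Interface

Orientations are given as a rotation vector (axis times angle).
In Python, from station import status, imaging, order gives the robot as it stands.
- The arm moves only by the tool arm_command, never from a script. Its argument "increments" is a list of rows, each an object with "slide": the shift along the tool's x, y, z in m, a list of three; "spin": the turn about the tool's z in degrees; "gripper": the opening, from -1 (shut) to 1 (fully open). In form: [{"slide": [x, y, z], "spin": spin, "gripper": gripper}, ...]. A call has 1 to 8 rows; each row is the pose to reach, as a shift and turn from the pose commanded when the call began, along the tool's axes at that moment; what a row does not reach only later rows make up. A row lasts 1/12 s, in which the tool goes at most 41.7 mm and 7.16 degrees, less where a joint would pass 70% of its speed; a pose out of reach is approached as far as the arm can. A call with a gripper value outside its range is refused whole. The fingers move at their own pace and stop on an object; "newtons" is the grip in N (left out, the last holds). Time passes only in rows, so rows that repeat a pose let the fingers close. It gives the time, the measured TCP pose, the force, the opening and the grip force at its end, in the units of the state.
- status.get_obs(): the state, without advancing time (a new reading comes with each control period).
- imaging.get_image(name): name is "scene" or "top" or "wrist"; returns a dict with "frame" (480x640x3 uint8, red, green, blue), "vfov" (degrees; the focal length in pixels is half the picture's height over the tangent of half this angle, whatever the lens; pixels are square), "cx", "cy" (the principal point, pixels), "view" (4x4, takes a point from world to camera coordinates); the wrist camera has in their place "mount" (4x4, takes a point from camera to tool coordinates, whose origin is the TCP and whose axes are the flange's). Camera axes: x right, y up, looking along -z (the intrinsics and any distortion apply to the point x, -y, -z); pixel columns grow to the right and rows downward; lengths in m; the calibration is good to about 2 mm. A picture is of the moment at which its call begins: read the wrist's pose just before it. There is no depth.
- order.finish_job(): hands the job in; it is judged then, once.
The state is a dict: "t": time; "q": joint angles; "dq": joint speeds; "effort": joint torques, N m; "tool_pos": TCP position; "tool_rot": TCP orientation; "contact_force": force on the tool from outside, world axes, zero at the start; "wrist_torque": the same for the moment, N m; "opening": finger opening in m; "grip_force": force on a finger pad.
Only numpy, scipy, OpenCV 4.12 (cv2) and the standard library are available. Lean on these libraries where they do the work, as an engineer would, in place of code of your own. Each camera call takes 0.05 s, during which the arm holds its last target. There are 200 camera calls.

## Working session

There is one attempt and no reset: what is moved stays moved. The work goes in short steps, Python scripts to look and compute and a tool call to move; the robot and the scene stay as the last step left them, time stands still between calls to the robot, and variables do not carry over. Pictures are saved under pics/ and viewed, at most 10 in all, crops included, and the job is handed in when it is done.

Besides the shell and the picture viewer there is one more tool, called after "Request:" as a command line: name --argument value ..., lists and objects as JSON in quotes. arm_command: Moves the arm, as the interface text tells. Its arguments: {"type":"object","properties":{"increments":{"type":"array","items":{"type":"object","properties":{"slide":{"type":"array","items":{"type":"number"}},"spin":{"type":"number"},"gripper":{"type":"number"}}}},"newtons":{"type":"number"}},"required":["increments"]}

```bash
mkdir -p pics; cat > h.py <<'E'
import numpy as np, cv2
from station import status, imaging, order
E
python3 - <<'E'
from h import *
s=status.get_obs(); print({k:np.round(v,3).tolist() for k,v in s.items()})
for n in("scene","top"):
    d=imaging.get_image(n); cv2.imwrite(f"pics/{n}0.png",d["frame"][:,:,::-1])
    print(n,{k:np.round(v,4).tolist() if not isinstance(v,str) else v for k,v in d.items() if k!="frame"})
    np.savez(f"{n}0.npz",**d)
E
```

```text
{'t': 0.0, 'q': [0.993, 0.053, 1.614, -0.0, 1.476, -0.119], 'dq': [0.001, -0.0, -0.001, -0.001, -0.0, -0.001], 'effort': [0.002, -39.366, -37.019, 0.0, 0.007, -0.0], 'tool_pos': [0.277, 0.56, 0.303], 'tool_rot': [-0.714, -3.059, 0.003], 'contact_force': [-0.141, -0.616, -0.616], 'wrist_torque': [-0.043, -0.016, 0.041], 'grip_force': 0.0, 'opening': 0.086}
scene {'vfov': 49.9263, 'cx': 323.8592, 'cy': 240.47, 'view': [[0.8053, 0.5928, 0.005, -0.3901], [-0.3379, 0.452, 0.8255, 0.14], [0.4871, -0.6665, 0.5643, -1.4208], [0.0, 0.0, 0.0, 1.0]]}
top {'vfov': 44.8126, 'cx': 318.841, 'cy': 235.261, 'view': [[-0.0204, -0.9997, 0.013, -0.0237], [0.9878, -0.0181, 0.155, -0.5424], [-0.1547, 0.0159, 0.9878, -1.5083], [0.0, 0.0, 0.0, 1.0]]}
```

View pics/scene0.png

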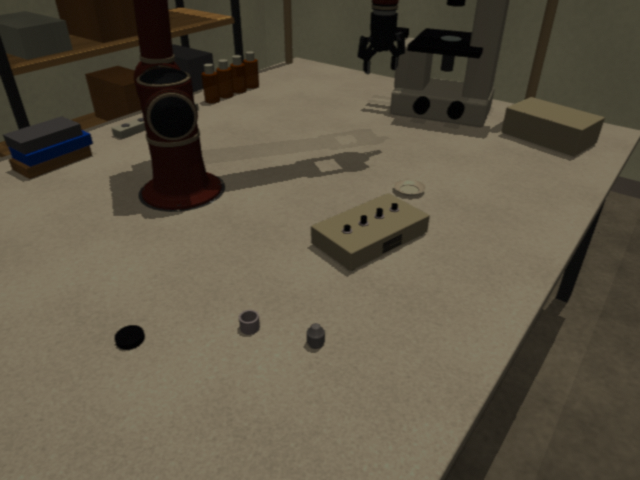

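View pics/top0.png

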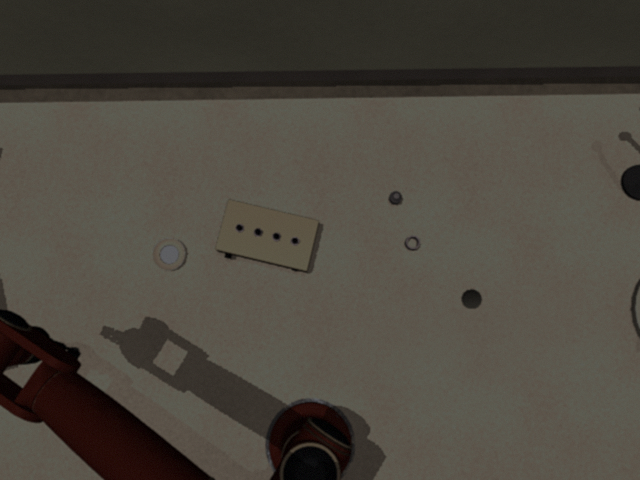

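The scene picture shows the collar at about (249,322), the objective at (316,336), the dust cap at (129,337), the dish at (409,188), and caps from (347,229) to (394,207). In the top view the caps are at (240,228), (258,232), (277,236) and (295,241), the collar at (412,243) and the objective at (396,198).

```bash
cat >> h.py <<'E'
from scipy.spatial.transform import Rotation as R
def ray(d,uv):
    """world origin and direction of pixel; d has view (fixed) or cam2world 'c2w'"""
    f=240/np.tan(np.radians(float(d["vfov"]))/2)
    T=d["c2w"] if "c2w" in d else np.linalg.inv(d["view"])
    v=np.array([(uv[0]-d["cx"])/f,-(uv[1]-d["cy"])/f,-1.])
    v=T[:3,:3]@v
    return T[:3,3],v/np.linalg.norm(v)
def atz(d,uv,z):
    o,v=ray(d,uv); return o+v*(z-o[2])/v[2]
def tri(*obs):
    A=np.zeros((3,3));b=np.zeros(3);P=[]
    for d,uv in obs:
        o,v=ray(d,uv); M=np.eye(3)-np.outer(v,v); A+=M;b+=M@o;P.append((M,o))
    x=np.linalg.solve(A,b)
    return x,[round(float(np.linalg.norm(M@(x-o)))*1e3,1) for M,o in P]
def wrist(name):
    s=status.get_obs(); d=imaging.get_image("wrist")
    T=np.eye(4);T[:3,:3]=R.from_rotvec(s["tool_rot"]).as_matrix();T[:3,3]=s["tool_pos"]
    d["c2w"]=T@d["mount"]; np.savez(name+".npz",**d); cv2.imwrite(f"pics/{name}.png",d["frame"][:,:,::-1]); return d
E
python3 - <<'E'
from h import *
S=np.load("scene0.npz");T=np.load("top0.npz")
for n,a,b in[("sw+y",(347,228),(240,228)),("sw",(363,219),(258,232)),("sw",(379,212),(277,236)),("sw-y",(394,206),(295,241))]: 
  pass
for n,a,b in[("1",(347,228),(295,241)),("4",(394,206),(240,228)),("1b",(347,228),(240,228)),("4b",(394,206),(295,241)),("collar top",(249,315),(412,243)),("obj",(316,326),(396,198)),("dish",(409,188),(170,254)),("cap",(129,335),(472,298))]:
    x,e=tri((S,a),(T,b)); print(n,x.round(4),e)
E
```

```text
1 [0.5253 0.0295 0.0628] [0.9, 0.9]
4 [0.5623 0.1733 0.0648] [1.0, 1.0]
1b [0.5233 0.1389 0.0202] [59.1, 59.1]
4b [0.5635 0.0561 0.116 ] [54.2, 54.2]
collar top [ 0.5187 -0.2837  0.0296] [0.7, 0.7]
obj [ 0.6422 -0.2429  0.0404] [2.6, 2.6]
dish [0.5034 0.3681 0.0094] [0.2, 0.2]
cap [ 0.3687 -0.4413  0.0145] [0.2, 0.2]
```

```bash
cat >> h.py <<'E'
def plan(p,ang):
    """tool-frame slide (mm) and spin (deg) bringing TCP to p, tool y at world angle ang (deg), tool z down"""
    s=status.get_obs(); M=R.from_rotvec(s["tool_rot"]).as_matrix()
    cur=np.degrees(np.arctan2(M[1,1],M[0,1])); sp=(cur-ang+180)%360-180
    print("slide mm",(M.T@(np.array(p)-s["tool_pos"])*1e3).round(2),"spin",round(sp,2),"zaxis",M[:,2].round(4))
E
python3 - <<'E'
from h import *
plan((.544,.101,.27),-14.4)
d=wrist("w0"); print(d["mount"].round(4),d["vfov"],d["cx"],d["cy"])
E
```

```text
slide mm [-443.07 -293.02   33.22] spin 78.11 zaxis [-0.001  -0.0016 -1.    ]
[[-4.000e-04  9.628e-01  2.702e-01  6.950e-02]
 [ 1.000e+00  3.000e-04  2.000e-04 -1.300e-03]
 [ 1.000e-04  2.702e-01 -9.628e-01 -6.980e-02]
 [ 0.000e+00  0.000e+00  0.000e+00  1.000e+00]] 59.334024484504845 319.3114855262035 237.34291228901714
```

Request:
arm_command --increments '[{"slide":[-33,-22,2],"spin":7,"gripper":-1},{"slide":[-66,-44,5],"spin":14,"gripper":-1},{"slide":[-99,-66,8],"spin":21,"gripper":-1}]'

```text
t: 0.4
tool_pos: [0.3392, 0.4513, 0.2958]
tool_rot: [-1.266, -2.875, 0.001]
contact_force: [0.9, 0.2, 0.5]
opening: 0.0516
grip_force: 0.0
```

I gave those slides in mm rather than m. The per-row limit capped the motion and the direction was right, so no harm was done. I'll re-plan in metres.

```bash
sed -i 's/"slide mm",(M.T@(np.array(p)-s\["tool_pos"\])\*1e3).round(2)/"slide m",(M.T@(np.array(p)-s["tool_pos"])).round(4)/' h.py
python3 - <<'E'
from h import *
print(status.get_obs()["tool_pos"])
plan((.544,.101,.27),-14.4)
E
```

```text
[0.33921924 0.45130485 0.29582595]
slide m [-0.3966 -0.0856  0.026 ] spin 56.89 zaxis [-2.e-04 -5.e-04 -1.e+00]
```

Request:
arm_command --increments '[{"slide":[-0.038,-0.008,0.003],"spin":7,"gripper":-1},{"slide":[-0.076,-0.016,0.006],"spin":14,"gripper":-1},{"slide":[-0.114,-0.024,0.009],"spin":21,"gripper":-1},{"slide":[-0.152,-0.032,0.012],"spin":28,"gripper":-1},{"slide":[-0.19,-0.041,0.015],"spin":35,"gripper":-1},{"slide":[-0.228,-0.049,0.018],"spin":42,"gripper":-1},{"slide":[-0.266,-0.057,0.021],"spin":49,"gripper":-1},{"slide":[-0.304,-0.065,0.023],"spin":56,"gripper":-1}]'

```text
t: 1.07
tool_pos: [0.498, 0.183, 0.2729]
tool_rot: [-2.469, -1.942, 0.001]
contact_force: [0.9, 0.9, -0.0]
opening: -0.0002
grip_force: 0.0
```

```bash
python3 - <<'E'
from h import *
wrist("w1")
print(status.get_obs()["tool_pos"])
plan((.544,.101,.27),-14.4)
E
```

```text
[0.50082234 0.17797114 0.27259021]
slide m [-0.064   0.0607  0.003 ] spin 0.22 zaxis [ 0.0015 -0.0049 -1.    ]
```

View pics/w1.png

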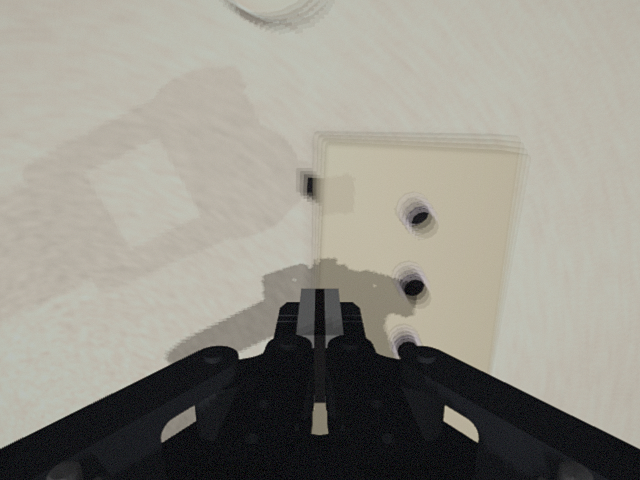

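The picture is blurred because the arm was still settling. It shows the box with its +y-end cap at about (417,215) and the next caps at (412,287) and (405,345). I'll let the arm settle before the next pictures.

Request:
arm_command --increments '[{"slide":[-0.032,0.03,0.002],"spin":0,"gripper":-1},{"slide":[-0.064,0.06,0.003],"spin":0,"gripper":-1},{"slide":[-0.064,0.06,0.003],"spin":0,"gripper":-1},{"slide":[-0.064,0.06,0.003],"spin":0,"gripper":-1},{"slide":[-0.064,0.06,0.003],"spin":0,"gripper":-1}]'

```text
t: 1.53
tool_pos: [0.5411, 0.109, 0.27]
tool_rot: [-2.463, -1.948, 0.001]
contact_force: [-0.7, 0.7, -0.4]
opening: -0.0001
grip_force: 0.0
```

```bash
python3 - <<'E'
from h import *
wrist("wA")
print(status.get_obs()["tool_pos"],status.get_obs()["contact_force"])
plan((.544,.101,.27),-14.4)
E
```

```text
[0.5408373  0.10955926 0.27009852] [-0.4657737  -0.58545076  0.16996782]
slide m [-0.0076  0.005   0.0001] spin 1.16 zaxis [-8.e-04  5.e-04 -1.e+00]
```

Request:
arm_command --increments '[{"slide":[-0.03,0,0],"spin":0,"gripper":-1},{"slide":[-0.06,0,0],"spin":0,"gripper":-1},{"slide":[-0.09,0,0],"spin":0,"gripper":-1},{"slide":[-0.1,0,0],"spin":0,"gripper":-1},{"slide":[-0.1,0,0],"spin":0,"gripper":-1},{"slide":[-0.1,0,0],"spin":0,"gripper":-1},{"slide":[-0.1,0,0],"spin":0,"gripper":-1}]'

```text
t: 2.17
tool_pos: [0.5185, 0.0129, 0.2705]
tool_rot: [-2.462, -1.951, -0.001]
contact_force: [0.0, -0.3, -0.9]
opening: -0.0001
grip_force: 0.0
```

```bash
python3 - <<'E'
from h import *
wrist("wB")
print(status.get_obs()["tool_pos"],status.get_obs()["contact_force"])
a=cv2.imread("pics/wA.png")[:400,220:520]; b=cv2.imread("pics/wB.png")[:400,220:520]
cv2.imwrite("pics/AB.png",cv2.resize(np.hstack([a,b]),(800,533),interpolation=cv2.INTER_CUBIC))
E
```

```text
[0.51848427 0.01291572 0.27045733] [0.56284832 0.31869252 0.29185299]
```

View pics/AB.png

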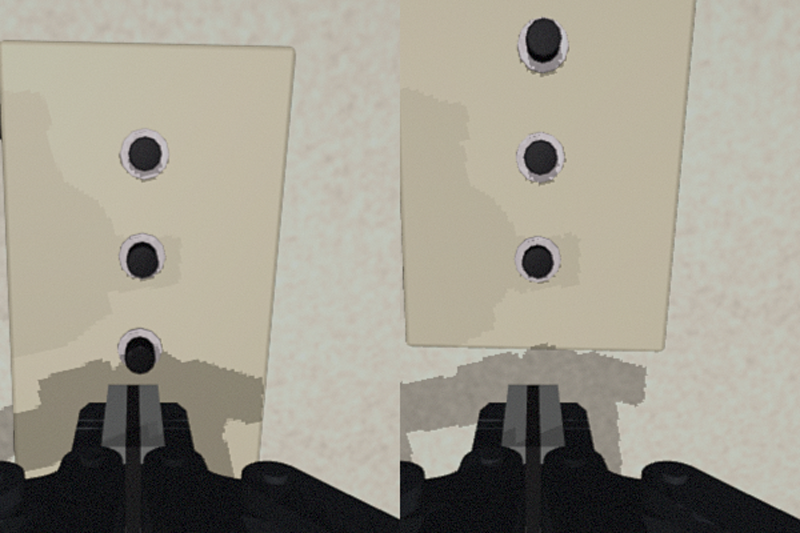

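Picture A (left) shows caps 1–3 in their bezels, at crop positions (145,152), (142,258) and (139,350). B (right) shows caps 2–4 at (543,45), (541,157) and (538,260). All are clear.

```bash
python3 - <<'E'
from h import *
A=np.load("wA.npz");B=np.load("wB.npz")
a=lambda x,y:(x/1.3333+220,y/1.3325); b=lambda x,y:((x-400)/1.3333+220,y/1.3325)
print("bez2",tri((A,a(142,256)),(B,b(543,47)))); print("bez3",tri((A,a(139,348)),(B,b(541,157))))
print("top2",tri((A,a(142,261)),(B,b(543,38)))); print("top3",tri((A,a(139,356)),(B,b(541,156))))
z=.058
P=[atz(A,a(145,152.5),z),atz(A,a(142,256),z),atz(A,a(139,348),z)],[atz(B,b(543,47),z),atz(B,b(541,157),z),atz(B,b(538,259),z)]
print(np.round(P,4))
# fit line w/ 50mm spacing
pts=np.vstack(P)[:,:2]; k=np.array([1.5,.5,-.5,.5,-.5,-1.5])
c=pts.mean(0)-0; X=np.c_[np.ones(6),k]; s,_,_,_=np.linalg.lstsq(X,pts,rcond=None)
print(s, np.linalg.norm(s[1]), np.degrees(np.arctan2(-s[1][0],s[1][1])), (pts-X@s).round(4))
E
```

```text
bez2 (array([0.54877897, 0.12687368, 0.05332364]), [0.1, 0.1])
bez3 (array([0.53636163, 0.07890974, 0.05461607]), [0.5, 0.5])
top2 (array([0.5486225 , 0.12744749, 0.07089641]), [0.1, 0.1])
top3 (array([0.53629612, 0.07934366, 0.06841375]), [0.4, 0.4])
[[[0.5616 0.1763 0.058 ]
  [0.5488 0.1277 0.058 ]
  [0.5361 0.0802 0.058 ]]

 [[0.5486 0.1261 0.058 ]
  [0.5368 0.0788 0.058 ]
  [0.5241 0.0306 0.058 ]]]
[[0.54266613 0.10327193]
 [0.01244329 0.04837181]] 0.04994664822547776 -14.42612914239802 [[ 0.0002  0.0005]
 [-0.0001  0.0002]
 [-0.0003  0.0011]
 [-0.0003 -0.0014]
 [ 0.0003 -0.0003]
 [ 0.0001 -0.0001]]
```

```bash
python3 - <<'E'
from h import *
plan((.5240,.0307,.155),-14.43)
E
```

```text
slide m [0.0185 0.0013 0.1155] spin 1.26 zaxis [ 2.e-04  5.e-04 -1.e+00]
```

Request:
arm_command --increments '[{"slide":[0.0185,0.0013,0.03],"spin":1.2,"gripper":-1},{"slide":[0.0185,0.0013,0.07],"spin":1.2,"gripper":-1},{"slide":[0.0185,0.0013,0.1],"spin":1.2,"gripper":-1},{"slide":[0.0185,0.0013,0.113],"spin":1.2,"gripper":-1},{"slide":[0.0185,0.0013,0.1155],"spin":1.2,"gripper":-1},{"slide":[0.0185,0.0013,0.1155],"spin":1.2,"gripper":-1},{"slide":[0.0185,0.0013,0.1155],"spin":1.2,"gripper":-1}]'

```text
t: 2.8
tool_pos: [0.5253, 0.0294, 0.157]
tool_rot: [2.482, 1.923, 0.004]
contact_force: [0.4, -0.3, 0.1]
opening: 0.0001
grip_force: 0.0
```

```bash
python3 - <<'E'
from h import *
wrist("wC"); plan((.5240,.0307,.155),-14.43)
s=status.get_obs();print(s["t"],s["tool_pos"],s["contact_force"])
cv2.imwrite("pics/wCc.png",cv2.resize(cv2.imread("pics/wC.png")[150:450,120:520],(800,600)))
E
```

```text
slide m [ 0.0011 -0.0019  0.0025] spin -0.05 zaxis [ 4.3e-03 -3.0e-04 -1.0e+00]
2.85 [0.52553132 0.02918213 0.15751091] [0.3346807  0.17369779 0.27963527]
```

View pics/wCc.png

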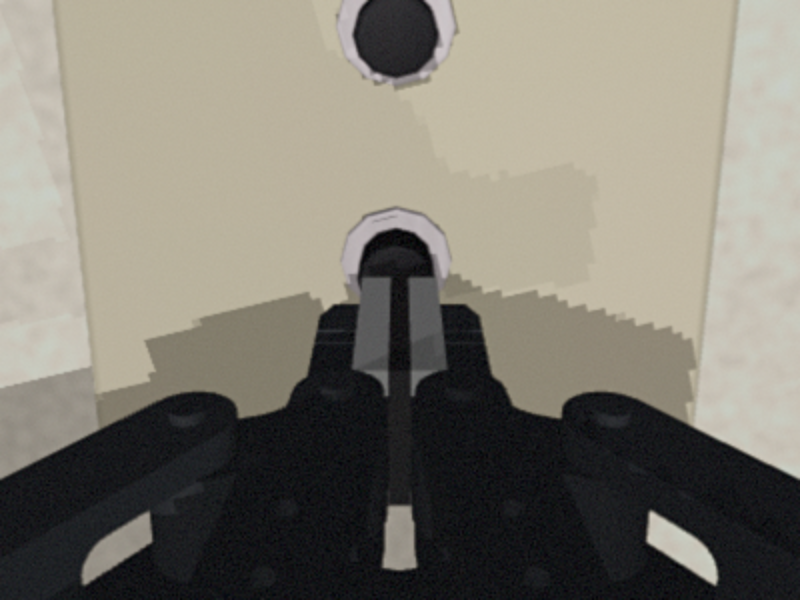

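The crop shows the fingertips centred over cap 4, with the pads' ends at about (400,280) and the bezel centred at (397,255). Now I'll press slowly.

Request:
arm_command --increments '[{"slide":[0.001,-0.0019,0.001],"gripper":-1,"spin":0},{"slide":[0.001,-0.0019,0.002],"gripper":-1,"spin":0},{"slide":[0.001,-0.0019,0.003],"gripper":-1,"spin":0},{"slide":[0.001,-0.0019,0.004],"gripper":-1,"spin":0},{"slide":[0.001,-0.0019,0.004],"gripper":-1,"spin":0},{"slide":[0.001,-0.0019,0.004],"gripper":-1,"spin":0}]'

```text
t: 3.35
tool_pos: [0.5222, 0.0306, 0.1508]
tool_rot: [-2.484, -1.923, 0.0]
contact_force: [0.1, -0.0, -0.3]
opening: -0.0001
grip_force: 0.0
```

Request:
arm_command --increments '[{"slide":[0,0,0.0005],"gripper":-1,"spin":0},{"slide":[0,0,0.001],"gripper":-1,"spin":0},{"slide":[0,0,0.0015],"gripper":-1,"spin":0},{"slide":[0,0,0.002],"gripper":-1,"spin":0},{"slide":[0,0,0.002],"gripper":-1,"spin":0}]'

```text
t: 3.77
tool_pos: [0.5222, 0.0306, 0.1487]
tool_rot: [-2.484, -1.924, 0.0]
contact_force: [0.0, -0.1, -0.0]
opening: -0.0
grip_force: 0.0
```

Request:
arm_command --increments '[{"slide":[0,0,0.0005],"gripper":-1,"spin":0},{"slide":[0,0,0.001],"gripper":-1,"spin":0},{"slide":[0,0,0.0015],"gripper":-1,"spin":0},{"slide":[0,0,0.002],"gripper":-1,"spin":0},{"slide":[0,0,0.002],"gripper":-1,"spin":0}]'

```text
t: 4.18
tool_pos: [0.5222, 0.0306, 0.1467]
tool_rot: [-2.484, -1.923, 0.0]
contact_force: [-0.3, 0.1, -0.6]
opening: -0.0002
grip_force: 0.0
```

Request:
arm_command --increments '[{"slide":[0,0.0018,0.0005],"gripper":-1,"spin":0},{"slide":[0,0.0018,0.001],"gripper":-1,"spin":0},{"slide":[0,0.0018,0.0015],"gripper":-1,"spin":0},{"slide":[0,0.0018,0.002],"gripper":-1,"spin":0},{"slide":[0,0.0018,0.002],"gripper":-1,"spin":0}]'

```text
t: 4.6
tool_pos: [0.524, 0.0302, 0.1447]
tool_rot: [-2.484, -1.923, 0.0]
contact_force: [-0.6, 1.1, -0.6]
opening: -0.0001
grip_force: 0.0
```

Request:
arm_command --increments '[{"slide":[0,0,0.0005],"gripper":-1,"spin":0},{"slide":[0,0,0.001],"gripper":-1,"spin":0},{"slide":[0,0,0.0015],"gripper":-1,"spin":0},{"slide":[0,0,0.0015],"gripper":-1,"spin":0}]'

```text
t: 4.93
tool_pos: [0.5239, 0.0302, 0.1432]
tool_rot: [-2.484, -1.923, 0.0]
contact_force: [0.9, -0.6, 0.0]
opening: 0.0002
grip_force: 0.0
```

Request:
arm_command --increments '[{"slide":[0,0,0.0005],"gripper":-1,"spin":0},{"slide":[0,0,0.001],"gripper":-1,"spin":0},{"slide":[0,0,0.0015],"gripper":-1,"spin":0},{"slide":[0,0,0.0015],"gripper":-1,"spin":0}]'

```text
t: 5.27
tool_pos: [0.524, 0.0302, 0.1418]
tool_rot: [-2.484, -1.924, 0.0]
contact_force: [-0.1, 0.5, 0.1]
opening: -0.0001
grip_force: 0.0
```

Request:
arm_command --increments '[{"slide":[0,0,0.0005],"gripper":-1,"spin":0},{"slide":[0,0,0.001],"gripper":-1,"spin":0},{"slide":[0,0,0.0015],"gripper":-1,"spin":0},{"slide":[0,0,0.0015],"gripper":-1,"spin":0}]'

```text
t: 5.6
tool_pos: [0.5241, 0.0302, 0.1406]
tool_rot: [-2.484, -1.924, 0.0]
contact_force: [-1.8, 1.0, 3.4]
opening: -0.0005
grip_force: 1.4
```

Request:
arm_command --increments '[{"slide":[0,0,0.0003],"gripper":-1,"spin":0},{"slide":[0,0,0.0006],"gripper":-1,"spin":0},{"slide":[0,0,0.0006],"gripper":-1,"spin":0}]'

```text
t: 5.85
tool_pos: [0.5241, 0.0302, 0.14]
tool_rot: [-2.484, -1.924, 0.0]
contact_force: [-2.4, 0.3, 4.2]
opening: 0.0002
grip_force: 1.9
```

Request:
arm_command --increments '[{"slide":[0,0,0.0003],"gripper":-1,"spin":0},{"slide":[0,0,0.0006],"gripper":-1,"spin":0},{"slide":[0,0,0.0006],"gripper":-1,"spin":0}]'

```text
t: 6.1
tool_pos: [0.5241, 0.0302, 0.1393]
tool_rot: [-2.484, -1.924, 0.0]
contact_force: [-2.8, 0.5, 5.0]
opening: -0.0002
grip_force: 2.4
```

Request:
arm_command --increments '[{"slide":[0,0,0.0003],"gripper":-1,"spin":0},{"slide":[0,0,0.0006],"gripper":-1,"spin":0},{"slide":[0,0,0.0006],"gripper":-1,"spin":0}]'

```text
t: 6.35
tool_pos: [0.5241, 0.0302, 0.1382]
tool_rot: [2.484, 1.923, 0.001]
contact_force: [0.6, -0.0, 1.0]
opening: 0.0001
grip_force: 0.0
```

Request:
arm_command --increments '[{"slide":[0,0,0.0002],"gripper":-1,"spin":0},{"slide":[0,0,0.0004],"gripper":-1,"spin":0},{"slide":[0,0,0.0004],"gripper":-1,"spin":0}]'

```text
t: 6.6
tool_pos: [0.5239, 0.0302, 0.1378]
tool_rot: [-2.484, -1.923, 0.0]
contact_force: [0.6, -0.2, -0.6]
opening: 0.0002
grip_force: 0.0
```

Force fell from 5 N to zero with the arm still advancing, so switch 4 snapped. I'll lift off and go to look at the collar, opening the gripper on the way.

Request:
arm_command --increments '[{"slide":[0,0,-0.01],"gripper":-1,"spin":0},{"slide":[0,0,-0.05],"gripper":-1,"spin":0},{"slide":[0,0,-0.09],"gripper":-1,"spin":0},{"slide":[0,0,-0.13],"gripper":-1,"spin":0},{"slide":[0,0,-0.13],"gripper":-1,"spin":0}]'

```text
t: 7.02
tool_pos: [0.5279, 0.0299, 0.2794]
tool_rot: [2.474, 1.917, 0.02]
contact_force: [1.6, 0.5, 1.1]
opening: -0.0001
grip_force: 0.0
```

```bash
python3 - <<'E'
from h import *
plan((.5015,-.352,.27),-14.43)
E
```

```text
slide m [-0.3764  0.0697  0.0095] spin -0.05 zaxis [ 0.0174 -0.0015 -0.9998]
```

Request:
arm_command --increments '[{"slide":[-0.038,0.008,0],"gripper":-1,"spin":0},{"slide":[-0.076,0.016,0],"gripper":-1,"spin":0},{"slide":[-0.114,0.024,0],"gripper":-1,"spin":0},{"slide":[-0.152,0.03,0],"gripper":-1,"spin":0},{"slide":[-0.19,0.036,0],"gripper":-1,"spin":0},{"slide":[-0.228,0.044,0],"gripper":-1,"spin":0},{"slide":[-0.266,0.052,0],"gripper":-1,"spin":0},{"slide":[-0.3,0.06,0],"gripper":-1,"spin":0}]'

```text
t: 7.68
tool_pos: [0.5066, -0.2777, 0.269]
tool_rot: [2.483, 1.922, 0.0]
contact_force: [0.6, 0.3, 0.1]
opening: 0.0002
grip_force: 0.0
```

Request:
arm_command --increments '[{"slide":[-0.026,0.003,0],"gripper":-1,"spin":0},{"slide":[-0.026,0.003,0],"gripper":-1,"spin":0},{"slide":[-0.026,0.003,0],"gripper":-1,"spin":0},{"slide":[-0.026,0.003,0],"gripper":-1,"spin":0},{"slide":[-0.026,0.003,0],"gripper":-1,"spin":0}]'

```text
t: 8.1
tool_pos: [0.5037, -0.3001, 0.2683]
tool_rot: [-2.482, -1.925, -0.0]
contact_force: [-0.1, -0.2, -0.4]
opening: 0.0
grip_force: 0.0
```

```bash
python3 - <<'E'
from h import *
wrist("wD")
print(status.get_obs()["tool_pos"])
E
```

```text
[ 0.50374046 -0.30001221  0.26833197]
```

Request:
arm_command --increments '[{"slide":[-0.04,0,0],"gripper":-1,"spin":0},{"slide":[-0.06,0,0],"gripper":-1,"spin":0},{"slide":[-0.06,0,0],"gripper":-1,"spin":0},{"slide":[-0.06,0,0],"gripper":1,"spin":0},{"slide":[-0.06,0,0],"gripper":1,"spin":0},{"slide":[-0.06,0,0],"gripper":1,"spin":0}]'

```text
t: 8.65
tool_pos: [0.4889, -0.358, 0.2682]
tool_rot: [-2.482, -1.925, -0.0]
contact_force: [-0.6, -0.6, 0.4]
opening: 0.0358
grip_force: 0.0
```

```bash
python3 - <<'E'
from h import *
wrist("wE")
print(status.get_obs()["tool_pos"])
a=cv2.imread("pics/wD.png")[:400,120:520]; b=cv2.imread("pics/wE.png")[:400,120:520]
cv2.imwrite("pics/DE.png",np.hstack([a,b]))
E
```

```text
[ 0.48888015 -0.35809432  0.26820811]
```

View pics/DE.png

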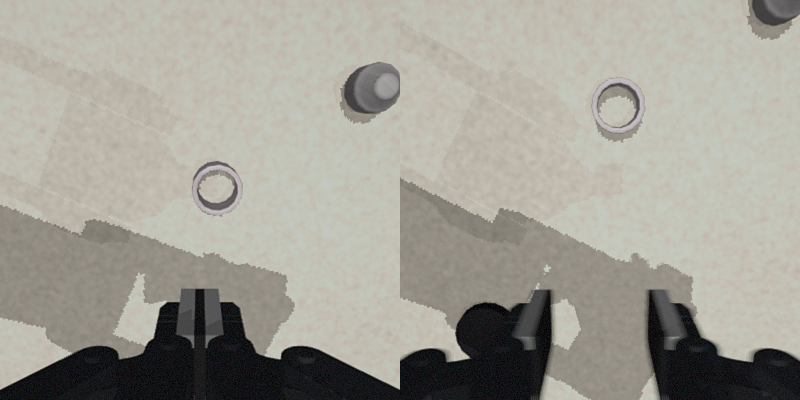

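D (left) shows the collar's top ring centred at about (217.5,190) in the crop. In E (right) it is at about (618.5,105), with the dust cap at (485,328) and the objective at the top right.

```bash
python3 - <<'E'
from h import *
D=np.load("wD.npz");E=np.load("wE.npz")
x,e=tri((D,(337.5,190)),(E,(338.5,105))); print(x,e)
p=[atz(D,(337.5,190),.03),atz(E,(338.5,105),.03)]; print(p)
p=np.mean(p,0); plan((p[0],p[1],.27),-14.43)
print("dustcap",atz(E,(120+85,328),.014))
E
```

```text
[ 0.51958849 -0.28652036  0.03011763] [0.0, 0.0]
[array([ 0.51957308, -0.28653616,  0.03      ]), array([ 0.51960975, -0.28652209,  0.03      ])]
slide m [ 0.077   0.012  -0.0018] spin 0.03 zaxis [ 0.e+00  3.e-04 -1.e+00]
dustcap [ 0.36752631 -0.43381364  0.014     ]
```

Request:
arm_command --increments '[{"slide":[0.038,0.006,0],"gripper":1,"spin":0},{"slide":[0.077,0.012,0],"gripper":1,"spin":0},{"slide":[0.077,0.012,0.01],"gripper":1,"spin":0},{"slide":[0.077,0.012,0.05],"gripper":1,"spin":0},{"slide":[0.077,0.012,0.09],"gripper":1,"spin":0},{"slide":[0.077,0.012,0.12],"gripper":1,"spin":0},{"slide":[0.077,0.012,0.12],"gripper":1,"spin":0},{"slide":[0.077,0.012,0.12],"gripper":1,"spin":0}]'

```text
t: 9.37
tool_pos: [0.5184, -0.2865, 0.1463]
tool_rot: [-2.479, -1.922, 0.002]
contact_force: [-0.2, -0.5, 0.1]
opening: 0.0859
grip_force: 0.0
```

Request:
arm_command --increments '[{"slide":[0,0,0],"gripper":1,"spin":0},{"slide":[0,0,0],"gripper":1,"spin":0}]'

```text
t: 9.53
tool_pos: [0.5209, -0.2888, 0.1516]
tool_rot: [2.479, 1.921, 0.002]
contact_force: [-0.2, 0.1, 0.6]
opening: 0.0852
grip_force: 0.0
```

```bash
python3 - <<'E'
from h import *
plan((.5196,-.2865,.077),-14.43)
E
```

```text
slide m [ 0.0021 -0.0023  0.0746] spin -0.05 zaxis [ 0.0045 -0.0033 -1.    ]
```

Request:
arm_command --increments '[{"slide":[0,0,0.02],"gripper":1,"spin":0},{"slide":[0,0,0.04],"gripper":1,"spin":0},{"slide":[0,0,0.055],"gripper":1,"spin":0},{"slide":[0,0,0.065],"gripper":1,"spin":0},{"slide":[0,0,0.071],"gripper":1,"spin":0},{"slide":[0,0,0.071],"gripper":1,"spin":0},{"slide":[0,0,0.071],"gripper":1,"spin":0},{"slide":[0,0,0.071],"gripper":1,"spin":0}]'

```text
t: 10.2
tool_pos: [0.5202, -0.2884, 0.0788]
tool_rot: [2.482, 1.922, 0.001]
contact_force: [0.3, -0.0, -0.0]
opening: 0.0857
grip_force: 0.0
```

```bash
python3 - <<'E'
from h import *
imaging.get_image("top");imaging.get_image("top");plan((.5196,-.2865,.077),-14.43)
E
```

```text
slide m [ 0.0016 -0.0009  0.0015] spin -0.05 zaxis [ 0.0018 -0.0014 -1.    ]
```

Request:
arm_command --increments '[{"slide":[0.0012,0,0.001],"gripper":1,"spin":0},{"slide":[0.0012,0,0.001],"gripper":0.3,"spin":0},{"slide":[0.0012,0,0.001],"gripper":0,"spin":0},{"slide":[0.0012,0,0.001],"gripper":-0.15,"spin":0},{"slide":[0.0012,0,0.001],"gripper":-0.4,"spin":0},{"slide":[0.0012,0,0.001],"gripper":-0.4,"spin":0},{"slide":[0.0012,0,0.001],"gripper":-0.4,"spin":0},{"slide":[0.0012,0,0.001],"gripper":-0.4,"spin":0}]' --newtons 25

```text
t: 10.97
tool_pos: [0.5198, -0.2867, 0.0764]
tool_rot: [2.484, 1.923, 0.0]
contact_force: [-0.8, -0.1, 2.0]
opening: 0.0382
grip_force: 25.3
```

Request:
arm_command --increments '[{"slide":[0,0,0],"gripper":-0.4,"spin":0},{"slide":[0,0,0],"gripper":-0.4,"spin":0},{"slide":[0,0,0],"gripper":-0.4,"spin":0},{"slide":[0,0,0],"gripper":-0.4,"spin":0}]'

```text
t: 11.3
tool_pos: [0.5198, -0.2867, 0.0764]
tool_rot: [2.484, 1.923, 0.0]
contact_force: [-1.4, 1.0, 3.2]
opening: 0.0382
grip_force: 25.3
```

Gripped (38.2 mm, 25 N). I'll lift, then move.

Request:
arm_command --increments '[{"slide":[0,0,-0.01],"gripper":-0.4,"spin":0},{"slide":[0,0,-0.03],"gripper":-0.4,"spin":0},{"slide":[0,0,-0.06],"gripper":-0.4,"spin":0},{"slide":[0,0,-0.09],"gripper":-0.4,"spin":0},{"slide":[0,0,-0.11],"gripper":-0.4,"spin":0},{"slide":[0,0,-0.11],"gripper":-0.4,"spin":0},{"slide":[0,0,-0.11],"gripper":-0.4,"spin":0},{"slide":[0,0,-0.11],"gripper":-0.4,"spin":0}]'

```text
t: 11.97
tool_pos: [0.519, -0.2862, 0.185]
tool_rot: [-2.482, -1.922, 0.001]
contact_force: [-0.1, 0.6, -1.6]
opening: 0.0381
grip_force: 25.3
```

```bash
python3 - <<'E'
from h import *
s=status.get_obs();print(s["tool_pos"],s["opening"],s["grip_force"]);plan((.5240,.0307,.1864),-14.43)
E
```

```text
[ 0.51901395 -0.28618667  0.18502078] 0.03809338626124619 25.260110646486282
slide m [ 0.3081 -0.0745 -0.001 ] spin -0.06 zaxis [-0.0015  0.0011 -1.    ]
```

Request:
arm_command --increments '[{"slide":[0.02,-0.005,0],"gripper":-0.4,"spin":0},{"slide":[0.055,-0.013,0],"gripper":-0.4,"spin":0},{"slide":[0.09,-0.022,0],"gripper":-0.4,"spin":0},{"slide":[0.125,-0.03,0],"gripper":-0.4,"spin":0},{"slide":[0.16,-0.039,0],"gripper":-0.4,"spin":0},{"slide":[0.195,-0.047,0],"gripper":-0.4,"spin":0},{"slide":[0.23,-0.056,0],"gripper":-0.4,"spin":0},{"slide":[0.26,-0.063,0],"gripper":-0.4,"spin":0}]'

```text
t: 12.63
tool_pos: [0.522, -0.0168, 0.1836]
tool_rot: [-2.481, -1.922, 0.004]
contact_force: [0.7, -0.1, -0.5]
opening: 0.0381
grip_force: 25.3
```

Request:
arm_command --increments '[{"slide":[0.02,-0.005,0],"gripper":-0.4,"spin":0},{"slide":[0.035,-0.009,0],"gripper":-0.4,"spin":0},{"slide":[0.045,-0.011,0],"gripper":-0.4,"spin":0},{"slide":[0.0483,-0.0118,0],"gripper":-0.4,"spin":0},{"slide":[0.0483,-0.0118,0],"gripper":-0.4,"spin":0},{"slide":[0.0483,-0.0118,0],"gripper":-0.4,"spin":0},{"slide":[0.0483,-0.0118,0],"gripper":-0.4,"spin":0},{"slide":[0.0483,-0.0118,0],"gripper":-0.4,"spin":0}]'

```text
t: 13.3
tool_pos: [0.5244, 0.0297, 0.1861]
tool_rot: [2.485, 1.922, -0.0]
contact_force: [0.3, -1.1, -0.9]
opening: 0.0381
grip_force: 25.3
```

Request:
arm_command --increments '[{"slide":[0,0,0],"gripper":-0.4,"spin":0},{"slide":[0,0,0],"gripper":-0.4,"spin":0},{"slide":[0,0,0],"gripper":-0.4,"spin":0},{"slide":[0,0,0],"gripper":-0.4,"spin":0},{"slide":[0,0,0],"gripper":-0.4,"spin":0},{"slide":[0,0,0],"gripper":-0.4,"spin":0}]'

```text
t: 13.8
tool_pos: [0.5244, 0.0306, 0.1862]
tool_rot: [2.484, 1.924, 0.0]
contact_force: [0.5, 0.2, -0.4]
opening: 0.0377
grip_force: 25.3
```

```bash
python3 - <<'E'
from h import *
d=wrist("wF")
s=status.get_obs();print(s["tool_pos"],s["opening"],s["grip_force"]);plan((.5240,.0307,.1314),-14.43)
cv2.imwrite("pics/wFc.png",cv2.resize(d["frame"][100:400,120:520,::-1],(800,600)))
E
```

```text
[0.52436756 0.03060824 0.18621365] 0.03820588627226126 25.27413323521614
slide m [-0.     -0.0004  0.0548] spin -0.05 zaxis [ 1.e-04 -0.e+00 -1.e+00]
```

View pics/wFc.png

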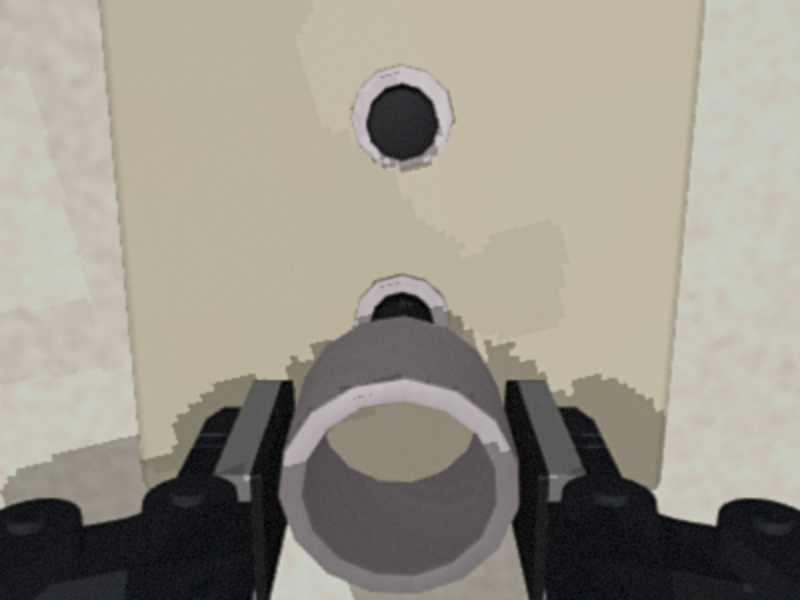

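The crop shows the collar's top ring centred at (399,486), bezel 4 partly hidden behind it at about (402,318), and bezel 3 at (403,116). I'll check the alignment from these.

```bash
python3 - <<'E'
from h import *
F=np.load("wF.npz"); c=lambda x,y:(x/2+120,y/2+100)
print("b3",atz(F,c(403,116),.058),"b4",atz(F,c(402,319),.058),"collar",atz(F,c(399.5,486),.1864-.0764+.03))
E
```

```text
b3 [0.53661242 0.07907013 0.058     ] b4 [0.52400507 0.03106637 0.058     ] collar [0.52355532 0.03189659 0.14      ]
```

Aligned to about 1 mm. Lowering.

Request:
arm_command --increments '[{"slide":[-0.0005,0,0.01],"gripper":-0.4,"spin":0},{"slide":[-0.0005,0,0.02],"gripper":-0.4,"spin":0},{"slide":[-0.0005,0,0.028],"gripper":-0.4,"spin":0},{"slide":[-0.0005,0,0.034],"gripper":-0.4,"spin":0},{"slide":[-0.0005,0,0.038],"gripper":-0.4,"spin":0},{"slide":[-0.0005,0,0.042],"gripper":-0.4,"spin":0},{"slide":[-0.0005,0,0.044],"gripper":-0.4,"spin":0},{"slide":[-0.0005,0,0.044],"gripper":-0.4,"spin":0}]'

```text
t: 14.52
tool_pos: [0.524, 0.0301, 0.1416]
tool_rot: [-2.483, -1.923, 0.001]
contact_force: [-0.1, 0.6, -0.5]
opening: 0.0378
grip_force: 25.3
```

Request:
arm_command --increments '[{"slide":[0,0,0.002],"gripper":-0.4,"spin":0},{"slide":[0,0,0.004],"gripper":-0.4,"spin":0},{"slide":[0,0,0.006],"gripper":-0.4,"spin":0},{"slide":[0,0,0.007],"gripper":-0.4,"spin":0},{"slide":[0,0,0.008],"gripper":-0.4,"spin":0},{"slide":[0,0,0.008],"gripper":-0.4,"spin":0},{"slide":[0,0,0.008],"gripper":-0.4,"spin":0}]'

```text
t: 15.1
tool_pos: [0.5242, 0.0301, 0.1342]
tool_rot: [2.484, 1.924, 0.0]
contact_force: [-0.6, 0.2, -0.4]
opening: 0.038
grip_force: 25.3
```

Request:
arm_command --increments '[{"slide":[0,0,0.0005],"gripper":-0.4,"spin":0},{"slide":[0,0,0.001],"gripper":-0.4,"spin":0},{"slide":[0,0,0.0015],"gripper":-0.4,"spin":0},{"slide":[0,0,0.002],"gripper":-0.4,"spin":0},{"slide":[0,0,0.002],"gripper":-0.4,"spin":0}]'

```text
t: 15.52
tool_pos: [0.5242, 0.0301, 0.132]
tool_rot: [-2.484, -1.924, 0.0]
contact_force: [-0.4, 0.5, 0.5]
opening: 0.0379
grip_force: 25.3
```

Past the bezel height without resistance. The last 0.6–1 mm comes next.

Request:
arm_command --increments '[{"slide":[0,0,0.0004],"gripper":-0.4,"spin":0},{"slide":[0,0,0.0008],"gripper":-0.4,"spin":0},{"slide":[0,0,0.0008],"gripper":-0.4,"spin":0}]'

```text
t: 15.77
tool_pos: [0.5243, 0.0301, 0.1314]
tool_rot: [2.484, 1.924, 0.0]
contact_force: [0.4, -0.1, -0.2]
opening: 0.0383
grip_force: 25.3
```

Request:
arm_command --increments '[{"slide":[0,0,0.0003],"gripper":-0.4,"spin":0},{"slide":[0,0,0.0003],"gripper":-0.4,"spin":0}]'

```text
t: 15.93
tool_pos: [0.5243, 0.0301, 0.1314]
tool_rot: [-2.484, -1.924, 0.0]
contact_force: [-0.5, 0.0, 1.9]
opening: 0.0378
grip_force: 25.5
```

Contact at exactly the expected height (TCP 0.1314). Releasing.

Request:
arm_command --increments '[{"slide":[0,0,0],"gripper":-0.05,"spin":0},{"slide":[0,0,0],"gripper":0.05,"spin":0},{"slide":[0,0,0],"gripper":0.2,"spin":0},{"slide":[0,0,0],"gripper":0.4,"spin":0},{"slide":[0,0,0],"gripper":0.6,"spin":0},{"slide":[0,0,0],"gripper":0.6,"spin":0},{"slide":[0,0,0],"gripper":0.6,"spin":0}]'

```text
t: 16.52
tool_pos: [0.5242, 0.0301, 0.1311]
tool_rot: [2.484, 1.924, 0.0]
contact_force: [-0.3, 0.5, 0.3]
opening: 0.0686
grip_force: 0.0
```

Request:
arm_command --increments '[{"slide":[0,0,-0.01],"gripper":0.6,"spin":0},{"slide":[0,0,-0.03],"gripper":0.6,"spin":0},{"slide":[0,0,-0.06],"gripper":0.6,"spin":0},{"slide":[0,0,-0.09],"gripper":0.6,"spin":0},{"slide":[-0.03,0,-0.12],"gripper":0.6,"spin":0},{"slide":[-0.06,0,-0.14],"gripper":0.6,"spin":0},{"slide":[-0.08,0,-0.14],"gripper":0.6,"spin":0},{"slide":[-0.08,0,-0.14],"gripper":0.6,"spin":0}]'

```text
t: 17.18
tool_pos: [0.5046, -0.0501, 0.2745]
tool_rot: [2.483, 1.916, 0.004]
contact_force: [0.2, 0.5, -1.3]
opening: 0.0682
grip_force: 0.0
```

Request:
arm_command --increments '[{"slide":[0,0,0],"gripper":0.6,"spin":0},{"slide":[0,0,0],"gripper":0.6,"spin":0},{"slide":[0,0,0],"gripper":0.6,"spin":0},{"slide":[0,0,0],"gripper":0.6,"spin":0}]'

```text
t: 17.52
tool_pos: [0.504, -0.0464, 0.2702]
tool_rot: [-2.481, -1.924, 0.001]
contact_force: [0.1, 0.7, 0.5]
opening: 0.0685
grip_force: 0.0
```

```bash
python3 - <<'E'
from h import *
d=wrist("wG"); print(status.get_obs()["tool_pos"],status.get_obs()["opening"])
cv2.imwrite("pics/wGc.png",cv2.resize(d["frame"][:300,120:520,::-1],(800,600)))
E
```

```text
[ 0.50409469 -0.04648     0.27031045] 0.06854361886378477
```

View pics/wGc.png

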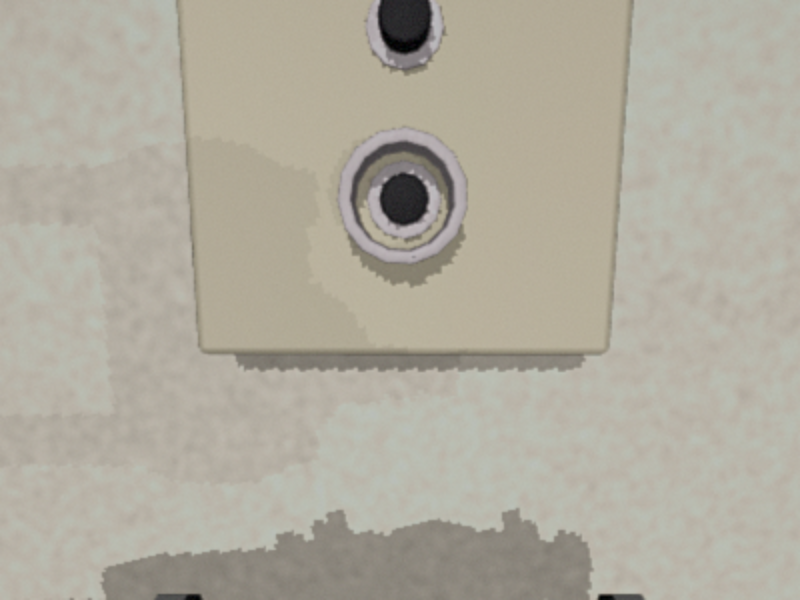

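The collar stands upright around cap 4: its top ring is centred at (403,195), the bezel at (404,203) and the cap at (404,199). It looks concentric, so I'll check it numerically and then hand in.

```bash
python3 - <<'E'
from h import *
G=np.load("wG.npz"); c=lambda x,y:(x/2+120,y/2)
a=atz(G,c(403.5,195.5),.085);b=atz(G,c(404,203),.058);k=atz(G,c(404,199),.0645)
print(a,b,k,np.linalg.norm(a[:2]-b[:2]),np.linalg.norm(a[:2]-k[:2]))
if max(np.linalg.norm(a[:2]-b[:2]),np.linalg.norm(a[:2]-k[:2]))<.003: print(order.finish_job())
E
```

```text
[0.52351508 0.03032254 0.085     ] [0.52349347 0.02925933 0.058     ] [0.52370318 0.03017566 0.0645    ] 0.0010634282377973451 0.00023864941010971017
the job is handed in; nothing more can be done
None
```

Switch 4 (the −y end) snapped over at about 5 N and stayed latched; the collar stands flat around it, centred to about 1 mm, I did not touch the other three switches, and the job is handed in (no verdict was returned).

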